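# Slide two loupe lenses into their fitting recesses

## Robot

A 7-joint arm with a two-finger parallel gripper is mounted at the origin on the work surface. World frame = base frame: x ahead of the robot, y to its left, z up, the work surface at z = 0. Lengths are in m, angles in rad, forces in N, time in s.
With the tool pointing down it reaches from about 0.35 to 0.9 m from the base axis. Payload 8.1 kg.
Tool frame: the origin (TCP) lies midway between the tips of the shut fingers; the grasp point (between the pads) lies 19 mm behind it; z points along the fingers, y is the line along which they close (so a half turn about z gives the same grasp; the last joint's range is limited). The gripper opens to 92 mm and grips with 3 to 60 N. Pads are 19 mm wide; open, the fingers measure 130 mm over their backs; the gripper's body (75 mm by 190 mm) begins 47 mm behind the grasp point.
Start: joints at [-1.209, 0.434, 0.025, 1.573, -0.012, 1.134, -0.075], TCP at [0.28, 0.559, 0.227] pointing down, gripper open.
Joint ranges: [-2.62, 2.62], [-0.44, 2.09], [-1.27, 1.32], [0.08, 2.57], [-1.32, 4.46], [0.12, 2], [-2.74, 2.74]. Speed limits (rad/s): [2.22, 2.22, 3.01, 3.01, 3.14, 3.14, 3.14].

## Interface

Orientations are given as a rotation vector (axis times angle).
In Python, from cell import arm gives the robot as it stands.
- The arm moves only by the tool move_arm, never from a script. Its argument "motion" is a list of rows, each an object of numbers: "tx", "ty", "tz": the shift along the tool's x, y, z normalised to -1 to 1, where 1 is 1000 mm; "twist": the turn about the tool's z normalised to -1 to 1, where 1 is pi/2 rad. In form: [{"tx": .., "ty": .., "tz": .., "twist": ..}, ...]. A call has 1 to 12 rows; each row shifts and turns the commanded pose from where the row before left it, along the tool's axes as they then stand; what a row does not reach is not made up. A row lasts 1/10 s, in which the tool goes at most 50 mm and 8.59 degrees, less where a joint would pass 70% of its speed; a pose out of reach is approached as far as the arm can. A call with a number of a shift or a turn outside -1 to 1 is refused whole. A call with a gripper value outside its range is refused whole. "gripper" is the gripper's target within -1 to 1 (shut at 1, half-way at 0, fully open at -1), set as the call begins (left out, the last holds). The fingers move at their own pace and stop on an object; "squeeze" is the grip in N (left out, the last holds). Time passes only in rows, so rows that do not move let the fingers close. It gives the time, the measured TCP pose, the force, the opening and the grip force at its end, in the units of the state.
- arm.observe(): the state, without advancing time (a new reading comes with each control period).
- arm.get_image(name): name is "side" or "top"; returns the picture (384x512x3 uint8, red, green, blue); there is no depth.
- arm.calibration(name): a dict with "K" (3x3 intrinsics, pixels), "k1" (the pictures are not rectified: a ray, as slopes to the right and down, at radius r is drawn at 1 + k1 r^2 times it, then the intrinsics apply), "T" (4x4, takes a point from camera to world coordinates). Camera axes: x right, y down, z forward; pixel columns grow to the right and rows downward; lengths in m; the calibration is good to about 2 mm. A picture is of the moment at which its call begins. calibration takes no time and is no camera call.
- arm.sign_off(): hands the job in; it is judged then, once.
Trained networks look in the newest picture that a camera, given by its name, has taken for a name from the list of things; names that differ only in an ending like _2 or _b are one class to them, and where a whole thing is asked for, a point or a joint stands for the part that bears it (a point fixed in the world has none). Each returns a list of dicts, best first, with "conf" (0 to 1); they miss things now and then, are a little off and sometimes report something else, mostly with a low value. They report only what shows in the picture. A call takes as long as a camera call. They do not tell look-alikes from the thing itself.
- arm.look_for(camera, query): "point" ([column, row] as shares, 0 to 1, of the picture: columns of its width, rows of its height, amid what is visible of it).
- arm.regions_of(camera, query): "region" (384x512 bool, what is visible of it) and "point" ([column, row] as shares, 0 to 1, of the picture: columns of its width, rows of its height, amid what is visible of it).
- arm.place_of(camera, query): "point" ([column, row] as shares, 0 to 1, of the picture: columns of its width, rows of its height: a listed point, or the origin of a listed thing).
The state is a dict: "clock": time; "joints": joint angles; "dq": joint speeds; "joint_efforts": joint torques, N m; "position": TCP position; "ee_rot": TCP orientation; "force": force on the tool from outside, world axes, zero at the start; "ft_torque": the same for the moment, N m; "width": opening from 0.0 (shut) to 1.0 (fully open); "gripper_force": force on a finger pad.
Only numpy, scipy, OpenCV 4.12 (cv2) and the standard library are available. Lean on these libraries where they do the work, as an engineer would, in place of code of your own. Each camera call takes 0.05 s, during which the arm holds its last target. There are 200 camera calls.

## Task

Two round lenses, one large and one small, lie loose on top of the aluminium fitting block. With the fingertips push each one across the face of the block until it drops into the round recess of its own size and lies flat on the bottom there, clear of your fingers. Only slide the lenses, never pick them up, and leave everything else where it is.

Things in the scene. Friction and masses are not known exactly. Their poses are not given: they have to be found in the camera images.
- block: fixed aluminium lens-fitting block, 190 mm (its x) by 220 mm (its y) and 22 mm high, lying flat on the table with a flat top face and no rim. Origin at the centre of its underside, z up; its yaw varies. Two flat-bottomed round recesses, each 7 mm deep, are sunk into the face side by side on the half towards its +x: the wide one at (45, 50) mm, the narrow one at (45, -50) mm from the block's centre
- block_hole0 (a point): centre of the mouth of the wide recess, level with the block's face (22 mm above the table): 51 mm across, 7 mm deep, black pad on its floor, for the large lens; axes as the block's
- block_hole1 (a point): centre of the mouth of the narrow recess, level with the block's face: 37 mm across, 7 mm deep, black pad on its floor, for the small lens; axes as the block's
- lens_large: loose large lens of green-tinted coated glass in a dark metal mount: a flat disc 48 mm across, 8 mm thick, about 42 g, lying on the block's face on the half towards the block's -x (which lens lies left and which right varies). Origin at the centre of its underside, z up. Seated, it stands 1 mm proud of the block's face; if it hangs tilted on the edge, a light press on top settles it
- lens_small: loose small lens of the same glass in a dark metal mount: a flat disc 34 mm across, 8 mm thick, about 22 g, otherwise like the large one. It would also fall into the wide recess if pushed over it
- barrel_far: loupe barrel standing upright on the block, near the middle of its +x edge: 22 mm across, 40 mm high, aluminium and black; loose, to be left alone; origin at the centre of its underside
- barrel_side: another such barrel standing on the block, near the middle of its -y edge, 22 mm across, 40 mm high; loose, to be left alone; origin at the centre of its underside
- bottle: small bottle of lens cleaner, 38 mm across, 85 mm high, on the table to the right (-y) of the block; loose, to be left alone; origin at the centre of its underside
- cast: plaster dental cast, 50 by 62 mm, 22 mm high, on the table to the right (-y); loose, to be left alone; origin at the centre of its underside
- mirror: dental mirror lying on the table to the right (-y), nearer the robot: handle 120 mm long along its x, 6 mm thick, small round mirror at its +x end; loose, to be left alone; origin under the middle of the handle
- loupes: pair of loupes (black spectacle frame with two barrels) lying on the table to the left (+y): about 150 mm wide, 180 mm long, 47 mm high; loose, to be left alone; origin on the table under the front of the frame
- case: closed black case, 90 by 130 mm, 45 mm high, on the table to the left (+y), nearer the robot; loose, to be left alone; origin at the centre of its underside
Things that resemble listed ones, but are neither listed nor needed, are in the scene too. What is shaped like the lens_large but brown is not meant.

How it is judged:
By the outcome, as a careful person would: the job done as asked, in the order asked, and still so for the second after the job is handed in, with the robot touching nothing.
It also fails if it takes over 54 s, if anything falls off the work surface, if the arm or the gripper's body presses on something with over 40 N, if the wrist force passes 120 N, or if a joint passes its speed limit or range.

## Working session

There is one attempt and no reset: what is moved stays moved. The work goes in short steps, Python scripts to look and compute and a tool call to move; the robot and the scene stay as the last step left them, time stands still between calls to the robot, and variables do not carry over. Pictures are saved under pics/ and viewed, at most 10 in all, crops included, and the job is handed in when it is done.

Besides the shell and the picture viewer there is one more tool, called after "Request:" by a JSON object that holds its "fn" and its "kwargs", one argument or row to a line. move_arm: Moves the arm, as the interface text tells. Scaled input: -1 to 1 covers 1000 mm each way for a shift and pi/2 rad each way for a turn. Its arguments: {"type":"object","properties":{"motion":{"type":"array","items":{"type":"object","properties":{"tx":{"type":"number"},"ty":{"type":"number"},"tz":{"type":"number"},"twist":{"type":"number"}}}},"gripper":{"type":"number"},"squeeze":{"type":"number"}},"required":["motion"]}

```bash
mkdir -p pics
cat > h.py <<'E'
import numpy as np, cv2
from cell import arm
def ray(cam,pt,z):
    c=arm.calibration(cam);K=np.array(c['K']);T=np.array(c['T']);k=c['k1']
    u=np.array([pt[0]*512,pt[1]*384]); d=np.array([(u[0]-K[0,2])/K[0,0],(u[1]-K[1,2])/K[1,1]])
    s=d.copy()
    for _ in range(20): s=d/(1+k*(s@s))
    v=T[:3,:3]@np.array([s[0],s[1],1]);o=T[:3,3]
    return o+v*(z-o[2])/v[2]
def proj(cam,p):
    c=arm.calibration(cam);K=np.array(c['K']);T=np.array(c['T']);k=c['k1']
    q=T[:3,:3].T@(np.asarray(p)-T[:3,3]); s=q[:2]/q[2]; s=s*(1+k*(s@s))
    return np.array([K[0,0]*s[0]+K[0,2],K[1,1]*s[1]+K[1,2]])
E
python3 - <<'E'
from h import *
np.set_printoptions(precision=4,suppress=True)
for c in('top','side'):
    im=arm.get_image(c);cv2.imwrite(f'pics/{c}0.png',cv2.resize(im[:,:,::-1],(768,576),interpolation=cv2.INTER_CUBIC))
    print(c,arm.calibration(c)['T'][:3,3])
    for q,z in(('block_hole0',.022),('block_hole1',.022),('lens_large',.022),('lens_small',.022),('barrel_far',.022),('barrel_side',.022),('block',0)):
        for r in arm.place_of(c,q)[:3]: print(q,round(r['conf'],2),np.array(r['point'])*[512,384],ray(c,r['point'],z))
print(arm.observe())
E
```

```text
top [0.4053 0.003  1.0469]
block_hole0 0.93 [241.92   137.3184] [0.6308 0.0192 0.022 ]
block_hole0 0.8 [278.4768 133.4016] [ 0.6437 -0.0778  0.022 ]
block_hole1 0.93 [241.92   137.3184] [0.6308 0.0192 0.022 ]
block_hole1 0.8 [278.4768 133.4016] [ 0.6437 -0.0778  0.022 ]
lens_large 0.77 [250.4192 219.6864] [ 0.413  -0.0082  0.022 ]
lens_large 0.66 [272.384  170.9952] [ 0.5426 -0.0634  0.022 ]
lens_large 0.47 [282.0096 213.0048] [ 0.4323 -0.0906  0.022 ]
lens_small 0.47 [244.7872 166.6176] [0.5525 0.0098 0.022 ]
barrel_far 0.59 [254.0032 120.8064] [ 0.6762 -0.012   0.022 ]
barrel_side 0.46 [289.6896 154.2912] [ 0.5882 -0.1085  0.022 ]
block 0.6 [254.1056 152.7168] [ 0.5942 -0.0144  0.    ]
block 0.5 [253.5936 118.8864] [ 0.6873 -0.0111  0.    ]
side [-0.0494 -1.1608  0.7593]
block_hole0 0.83 [301.9776 184.0896] [0.6513 0.0389 0.022 ]
block_hole0 0.81 [314.88   198.6048] [ 0.6426 -0.0632  0.022 ]
block_hole1 0.83 [301.9776 184.0896] [0.6513 0.0389 0.022 ]
block_hole1 0.81 [314.88   198.6048] [ 0.6426 -0.0632  0.022 ]
lens_large 0.67 [243.8144 212.0064] [ 0.403  -0.0518  0.022 ]
lens_lar
[... 224 characters left out ...]
   0.022 ]
barrel_side 0.51 [310.016  210.3168] [ 0.5929 -0.12    0.022 ]
barrel_side 0.35 [316.416  267.9936] [ 0.4702 -0.3716  0.022 ]
block 0.96 [293.376  199.9104] [ 0.5938 -0.011   0.    ]
{'clock': 0.8, 'joints': array([-1.2086,  0.4345,  0.025 ,  1.5732, -0.0116,  1.134 , -0.0751]), 'dq': array([-0.0008, -0.0015,  0.0022,  0.0012, -0.0014,  0.0014,  0.0002]), 'joint_efforts': array([ -0.0003, -66.7595,   0.9839, -31.4801,  -0.0606,   0.0325,
        -0.    ]), 'position': array([0.2802, 0.5587, 0.2267]), 'ee_rot': array([0.7237, 3.0571, 0.    ]), 'force': array([-0.8988,  0.1254,  0.7226]), 'ft_torque': array([0.0113, 0.0286, 0.0527]), 'gripper_force': 0.0, 'width': 0.997852040811149}
```

View pics/top0.png

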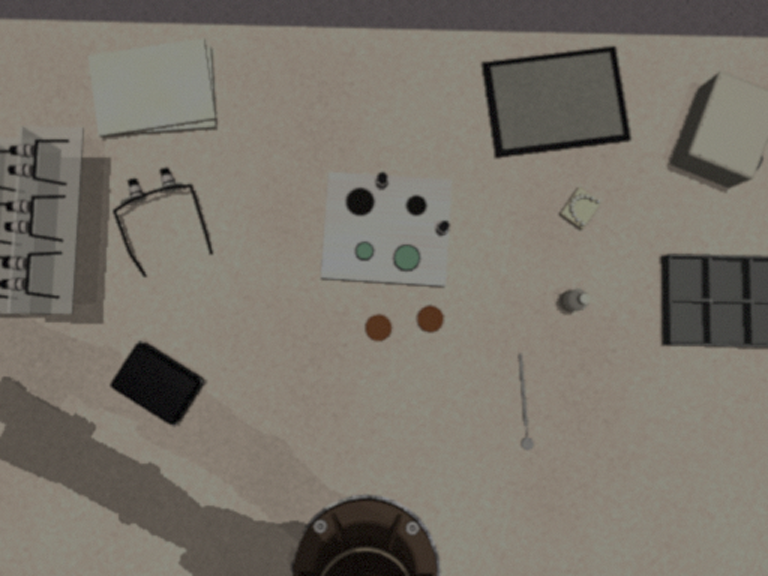

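View pics/side0.png

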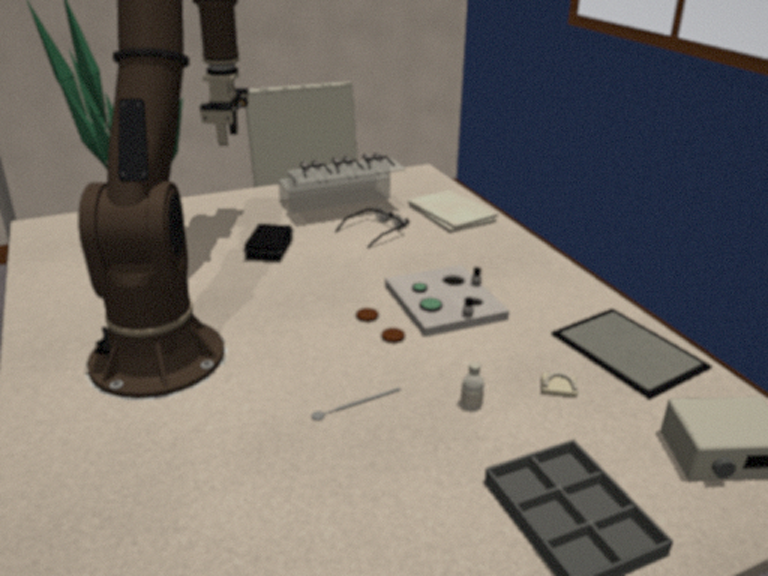

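Green discs on the pale block are the two lenses: large at top-view (271,171), small at (243,167). The brown discs on the table, at (252,218) and (287,212), are look-alikes. The wide recess is at (240,134) and the narrow one at (277,136). I'll measure these more precisely and confirm with one crop.

Run:
```python
from h import *
np.set_printoptions(precision=4,suppress=True)
out=[]
for c in('top','side'):
    im=np.mean([arm.get_image(c).astype(float) for _ in range(6)],0).astype(np.uint8)
    if c=='top': out=[cv2.resize(im[110:200,205:310,::-1],None,fx=7,fy=6.6,interpolation=cv2.INTER_CUBIC)]
    hsv=cv2.cvtColor(im,cv2.COLOR_RGB2HSV).astype(int)
    g=(hsv[...,0]>40)&(hsv[...,0]<95)&(hsv[...,1]>50)
    d=hsv[...,2]<55
    box=(slice(105,205),slice(200,310)) if c=='top' else (slice(165,225),slice(250,345))
    for nm,m,z in(('green',g,.0295),('dark',d,.019)):
        mm=np.zeros(m.shape,np.uint8);mm[box]=m[box]
        n,l,s,ce=cv2.connectedComponentsWithStats(mm)
        for i in range(1,n):
            if s[i,4]>25:
                p=(ce[i]+.5)/[512,384]; print(c,nm,s[i],ce[i],ray(c,p,z)[:2], ray(c,p,.022)[:2])
cv2.imwrite('pics/crop.png',out[0])
```

```text
top green [238 162  10  11  78] [242.4744 166.9359] [0.5492 0.0144] [0.5502 0.0145]
top green [264 164  15  16 188] [270.8723 171.3457] [ 0.5392 -0.0603] [ 0.5402 -0.0607]
top dark [252 115   6   8  35] [254.5143 118.6   ] [ 0.6817 -0.0146] [ 0.6809 -0.0146]
top dark [231 126  18  17 239] [239.636  134.0879] [0.6388 0.0242] [0.6381 0.0241]
top dark [271 131  13  12 118] [277.2542 136.5   ] [ 0.6346 -0.0763] [ 0.6339 -0.0761]
top dark [292 148   7   8  32] [295.125  150.9688] [ 0.5967 -0.1245] [ 0.5961 -0.1241]
side green [281 200  13   6  67] [286.7463 202.4328] [ 0.5426 -0.065 ] [ 0.5487 -0.0537]
side dark [297 185  11   4  34] [301.8235 186.6471] [0.6448 0.0243] [0.642  0.0195]
side dark [311 199   9   5  31] [314.0323 201.0968] [ 0.6349 -0.0749] [ 0.6321 -0.0793]
```

View pics/crop.png

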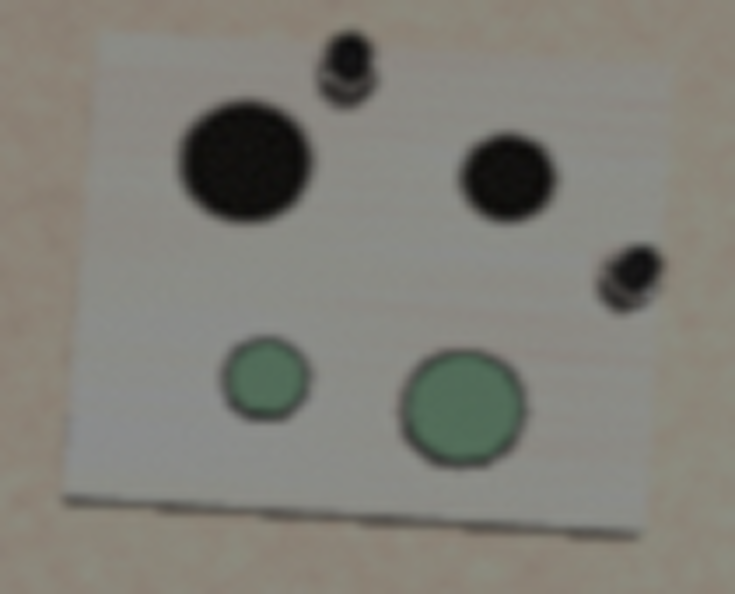

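The crop confirms it: small lens on the left, large on the right, with the wide recess upper left and the narrow one upper right. I'll push each lens with both fingertips about 18–26 mm apart so the disc nests between them, moving along tool −x.

```bash
cat >> h.py <<'E'
from scipy.spatial.transform import Rotation as Ro
def go(p,ang=None):
    """tool-frame shift to world p, after twisting so tool x is at world angle ang (deg)"""
    o=arm.observe();R=Ro.from_rotvec(o['ee_rot']);x=R.as_matrix()[:,0];a=np.degrees(np.arctan2(x[1],x[0]))
    t=0 if ang is None else (a-ang+180)%360-180
    R2=R*Ro.from_rotvec([0,0,np.radians(t)])
    print('ang',a.round(2),'twist',round(t/90,4),'shift m',R2.inv().apply(np.array(p)-o['position']).round(4),'pos',o['position'].round(4),'w',o['width'].round(3))
E
python3 -c "
from h import *
go([.5232,.0421,.11],133.2)"
```

```text
Traceback (most recent call last):
  File "h.py", line 20, in go
    print('ang',a.round(2),'twist',round(t/90,4),'shift m',R2.inv().apply(np.array(p)-o['position']).round(4),'pos',o['position'].round(4),'w',o['width'].round(3))
                                                                                                                                               ^^^^^^^^^^^^^^^^
AttributeError: 'float' object has no attribute 'round'
```

```bash
sed -i "s/o\['width'\].round(3)/round(o['width'],3)/" h.py
python3 -c "
from h import *
go([.5232,.0421,.11],133.2)"
```

```text
ang 153.36 twist 0.224 shift m [-0.5429 -0.1764  0.1167] pos [0.2802 0.5587 0.2267] w 0.995
```

Request:
{"fn": "move_arm", "kwargs": {
  "motion": [
    {"twist":0.0747},
    {"twist":0.0747},
    {"twist":0.0746},
    {"tx":-0.0388,"ty":-0.0126},
    {"tx":-0.0388,"ty":-0.0126},
    {"tx":-0.0388,"ty":-0.0126},
    {"tx":-0.0388,"ty":-0.0126},
    {"tx":-0.0388,"ty":-0.0126},
    {"tx":-0.0388,"ty":-0.0126},
    {"tx":-0.0388,"ty":-0.0126},
    {"tx":-0.0388,"ty":-0.0126},
    {"tx":-0.0388,"ty":-0.0126}
  ],
  "gripper": 0.6
}}

```text
invalid input
```

Request:
{"fn": "move_arm", "kwargs": {
  "motion": [
    {"tx":-0.0388,"ty":-0.0126},
    {"tx":-0.0388,"ty":-0.0126},
    {"tx":-0.0388,"ty":-0.0126},
    {"tx":-0.0388,"ty":-0.0126},
    {"tx":-0.0388,"ty":-0.0126},
    {"tz":0.04},
    {"tz":0.04},
    {"tz":0.037},
    {},
    {}
  ]
}}

```text
invalid input
```

Run:
```python
from h import *
go([.5232,.0421,.06],133.2)
a=cv2.resize(arm.get_image('top')[110:200,205:310,::-1],(700,600),interpolation=cv2.INTER_CUBIC)
b=cv2.resize(arm.get_image('side')[150:230,240:345,::-1],(780,590),interpolation=cv2.INTER_CUBIC)
cv2.imwrite('pics/c2.png',cv2.resize(np.hstack([cv2.resize(a,(400,343)),cv2.resize(b,(400,343))]),(800,343)))
```

```text
ang 153.36 twist 0.224 shift m [-0.5429 -0.1764  0.1667] pos [0.2802 0.5587 0.2267] w 0.995
```

View pics/c2.png

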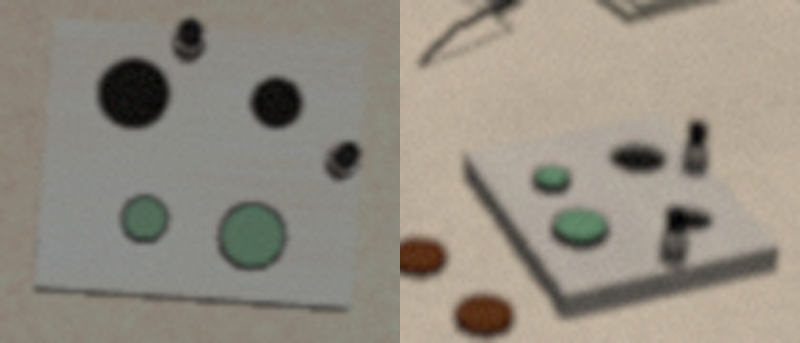

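The moves were refused, so the scene in the picture is unchanged. I'll resend with every field filled in.

Request:
{"fn": "move_arm", "kwargs": {
  "motion": [
    {"tx":0,"ty":0,"tz":0,"twist":0.0747},
    {"tx":0,"ty":0,"tz":0,"twist":0.0747},
    {"tx":0,"ty":0,"tz":0,"twist":0.0746},
    {"tx":-0.0388,"ty":-0.0126,"tz":0,"twist":0},
    {"tx":-0.0388,"ty":-0.0126,"tz":0,"twist":0},
    {"tx":-0.0388,"ty":-0.0126,"tz":0,"twist":0},
    {"tx":-0.0388,"ty":-0.0126,"tz":0,"twist":0},
    {"tx":-0.0388,"ty":-0.0126,"tz":0,"twist":0},
    {"tx":-0.0388,"ty":-0.0126,"tz":0,"twist":0},
    {"tx":-0.0388,"ty":-0.0126,"tz":0,"twist":0},
    {"tx":-0.0388,"ty":-0.0126,"tz":0,"twist":0},
    {"tx":-0.0388,"ty":-0.0126,"tz":0,"twist":0}
  ],
  "gripper": 0.6
}}

```text
clock: 2.7
position: [0.4371, 0.225, 0.227]
ee_rot: [1.247, 2.883, 0.001]
force: [1.3, 1.0, 0.2]
width: 0.2
gripper_force: 0.0
```

Request:
{"fn": "move_arm", "kwargs": {
  "motion": [
    {"tx":-0.0388,"ty":-0.0126,"tz":0,"twist":0},
    {"tx":-0.0388,"ty":-0.0126,"tz":0,"twist":0},
    {"tx":-0.0388,"ty":-0.0126,"tz":0,"twist":0},
    {"tx":-0.0388,"ty":-0.0126,"tz":0,"twist":0},
    {"tx":-0.0388,"ty":-0.0126,"tz":0,"twist":0},
    {"tx":0,"ty":0,"tz":0.04,"twist":0},
    {"tx":0,"ty":0,"tz":0.04,"twist":0},
    {"tx":0,"ty":0,"tz":0.04,"twist":0},
    {"tx":0,"ty":0,"tz":0.03,"twist":0},
    {"tx":0,"ty":0,"tz":0,"twist":0}
  ]
}}

```text
clock: 3.7
position: [0.5208, 0.0417, 0.0735]
ee_rot: [-1.245, -2.878, 0.006]
force: [-0.4, -0.2, 0.8]
width: 0.2
gripper_force: 0.0
```

```bash
cat > look.py <<'E'
from h import *
import sys
a=cv2.resize(arm.get_image('top')[110:200,205:310,::-1],(400,343),interpolation=cv2.INTER_CUBIC)
b=cv2.resize(arm.get_image('side')[140:230,240:345,::-1],(400,343),interpolation=cv2.INTER_CUBIC)
cv2.imwrite(sys.argv[1],np.hstack([a,b]))
E
python3 look.py pics/c3.png; python3 -c "
from h import *
go([.5232,.0421,.0245],133.2)"
```

```text
ang 133.19 twist -0.0001 shift m [ 0.0004 -0.0001  0.0527] pos [0.5236 0.0419 0.0772] w 0.198
```

View pics/c3.png

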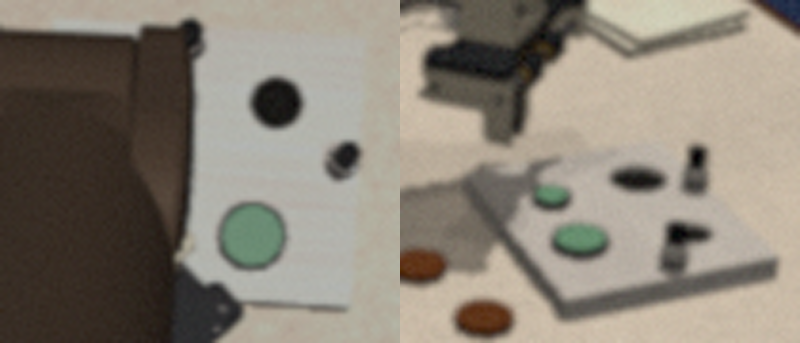

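Top view: the arm hides the small lens, but the large lens and narrow recess are clear. Side view: the fingers hang behind the small lens. I'll lower and start the push.

Request:
{"fn": "move_arm", "kwargs": {
  "motion": [
    {"tx":0,"ty":0,"tz":0.02,"twist":0},
    {"tx":0,"ty":0,"tz":0.015,"twist":0},
    {"tx":0,"ty":0,"tz":0.009,"twist":0},
    {"tx":0,"ty":0,"tz":0.005,"twist":0},
    {"tx":0,"ty":0,"tz":0.003,"twist":0},
    {"tx":0,"ty":0,"tz":0.0007,"twist":0},
    {"tx":0,"ty":0,"tz":0,"twist":0},
    {"tx":0,"ty":0,"tz":0,"twist":0}
  ]
}}

```text
clock: 4.6
position: [0.5238, 0.042, 0.0244]
ee_rot: [1.247, 2.883, 0.001]
force: [0.2, 0.2, -0.2]
width: 0.197
gripper_force: 0.0
```

```bash
python3 -c "
from h import *
go([.6343-.6846*.0235,-.0762+.7289*.0235,.0245],133.2)
print(arm.observe()['force'])"
```

```text
ang 133.2 twist 0.0001 shift m [-0.1383 -0.0003 -0.    ] pos [0.5238 0.042  0.0244] w 0.197
[ 0.18358607  0.17209018 -0.23642067]
```

Request:
{"fn": "move_arm", "kwargs": {
  "motion": [
    {"tx":-0.005,"ty":0,"tz":0,"twist":0},
    {"tx":-0.006,"ty":0,"tz":0,"twist":0},
    {"tx":-0.007,"ty":0,"tz":0,"twist":0},
    {"tx":-0.008,"ty":0,"tz":0,"twist":0},
    {"tx":-0.008,"ty":0,"tz":0,"twist":0},
    {"tx":-0.008,"ty":0,"tz":0,"twist":0},
    {"tx":-0.008,"ty":0,"tz":0,"twist":0},
    {"tx":-0.008,"ty":0,"tz":0,"twist":0},
    {"tx":-0.008,"ty":0,"tz":0,"twist":0},
    {"tx":-0.006,"ty":0,"tz":0,"twist":0},
    {"tx":-0.004,"ty":0,"tz":0,"twist":0},
    {"tx":-0.002,"ty":0,"tz":0,"twist":0}
  ]
}}

```text
clock: 5.8
position: [0.5771, -0.0152, 0.024]
ee_rot: [1.248, 2.883, 0.0]
force: [0.0, -0.1, 0.6]
width: 0.2
gripper_force: 0.2
```

```bash
python3 look.py pics/c4.png; python3 -c "
from h import *
go([.6343-.6846*.0235,-.0762+.7289*.0235,.0245],133.2)
print(arm.observe()['force'])"
```

```text
ang 133.19 twist -0.0001 shift m [-0.0604 -0.0001 -0.0005] pos [ 0.577 -0.015  0.024] w 0.2
[-0.89111951  0.26903391 -0.72391194]
```

View pics/c4.png

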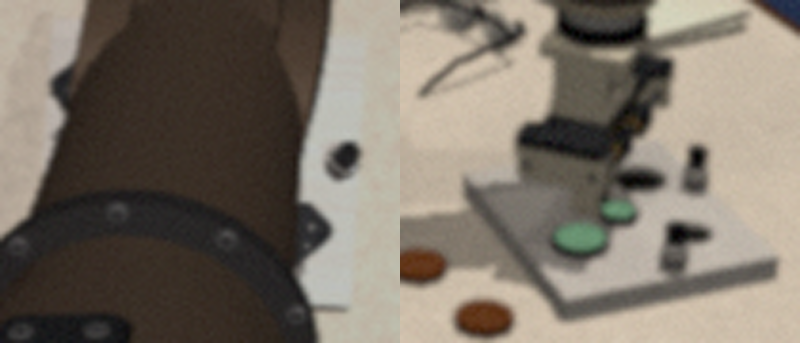

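Side view: the small lens is nested ahead of the fingers, and the large lens is untouched. I'll check the lens position against the tool before continuing.

```bash
cat > seg.py <<'E'
from h import *
np.set_printoptions(precision=4,suppress=True)
im=arm.get_image('side');hsv=cv2.cvtColor(im,cv2.COLOR_RGB2HSV).astype(int)
m=((hsv[...,0]>40)&(hsv[...,0]<95)&(hsv[...,1]>45)).astype(np.uint8);m[:160]=0;m[235:]=0;m[:,:245]=0;m[:,350:]=0
n,l,s,ce=cv2.connectedComponentsWithStats(m)
for i in range(1,n):
    if s[i,4]>12: print(s[i],ray('side',(ce[i]+.5)/[512,384],.030)[:2])
o=arm.observe();x=-Ro.from_rotvec(o['ee_rot']).as_matrix()[:,0];print(o['position'],'nest24',o['position']+.0235*x)
E
python3 seg.py
```

```text
[292 192   9   6  40] [ 0.592  -0.0347]
[280 199  14   8  85] [ 0.5424 -0.0648]
[ 0.5768 -0.0148  0.024 ] nest24 [ 0.5929 -0.0319  0.024 ]
```

Request:
{"fn": "move_arm", "kwargs": {
  "motion": [
    {"tx":-0.005,"ty":0,"tz":0,"twist":0},
    {"tx":-0.007,"ty":0,"tz":0,"twist":0},
    {"tx":-0.008,"ty":0,"tz":0,"twist":0},
    {"tx":-0.008,"ty":0,"tz":0,"twist":0},
    {"tx":-0.007,"ty":0,"tz":0,"twist":0},
    {"tx":-0.005,"ty":0,"tz":0,"twist":0},
    {"tx":-0.004,"ty":0,"tz":0,"twist":0},
    {"tx":-0.004,"ty":0,"tz":0,"twist":0},
    {"tx":-0.003,"ty":0,"tz":0,"twist":0},
    {"tx":-0.003,"ty":0,"tz":0,"twist":0},
    {"tx":-0.002,"ty":0,"tz":0,"twist":0},
    {"tx":-0.002,"ty":0,"tz":0,"twist":0}
  ]
}}

```text
clock: 7.15
position: [0.6167, -0.0572, 0.024]
ee_rot: [-1.247, -2.883, -0.0]
force: [0.4, 0.0, -0.6]
width: 0.203
gripper_force: 0.2
```

```bash
python3 seg.py;python3 look.py pics/c5.png; python3 -c "
from h import *
go([.6343-.6846*.0235,-.0762+.7289*.0235,.0245],133.2)
print(arm.observe()['force'])"
```

```text
[311 197   8   5  33] [ 0.6336 -0.0796]
[280 199  14   8  82] [ 0.543  -0.0653]
[ 0.6169 -0.0575  0.0241] nest24 [ 0.633  -0.0746  0.0241]
ang 133.2 twist 0.0 shift m [-0.0024 -0.0001 -0.0004] pos [ 0.6167 -0.0572  0.0241] w 0.198
[-0.31424437  0.22753331 -0.01753935]
```

View pics/c5.png

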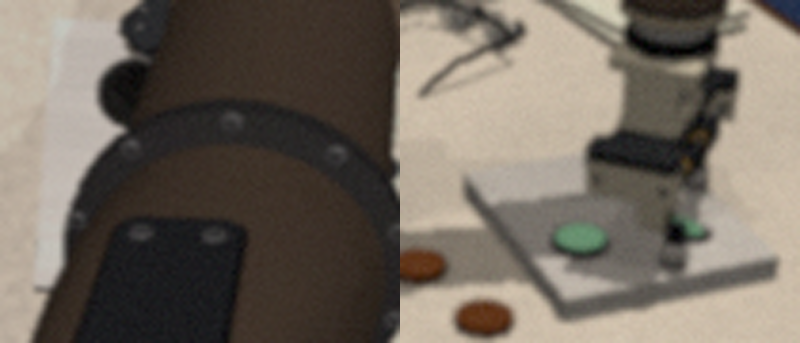

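Side view: the small lens is at the narrow recess, partly behind the barrel. I'll push a few mm further, slowly.

Request:
{"fn": "move_arm", "kwargs": {
  "motion": [
    {"tx":-0.001,"ty":0,"tz":0,"twist":0},
    {"tx":-0.001,"ty":0,"tz":0,"twist":0},
    {"tx":-0.001,"ty":0,"tz":0,"twist":0},
    {"tx":-0.001,"ty":0,"tz":0,"twist":0},
    {"tx":0,"ty":0,"tz":0,"twist":0}
  ]
}}

```text
clock: 7.8
position: [0.6195, -0.0599, 0.024]
ee_rot: [1.247, 2.883, 0.0]
force: [-0.7, 1.4, 1.1]
width: 0.199
gripper_force: 0.4
```

```bash
python3 seg.py; python3 -c "
from h import *
go([.6343-.6846*.0235,-.0762+.7289*.0235,.0245],133.2)
print(arm.observe()['force'])"
```

```text
[312 197   8   6  28] [ 0.6333 -0.0843]
[280 199  14   8  85] [ 0.5431 -0.0655]
[ 0.6194 -0.0599  0.024 ] nest24 [ 0.6355 -0.077   0.024 ]
ang 133.21 twist 0.0001 shift m [ 0.0014 -0.0003 -0.0005] pos [ 0.6194 -0.0599  0.024 ] w 0.202
[-0.10483326  0.53451266  0.16825748]
```

Request:
{"fn": "move_arm", "kwargs": {
  "motion": [
    {"tx":-0.001,"ty":0,"tz":0,"twist":0},
    {"tx":-0.001,"ty":0,"tz":0,"twist":0},
    {"tx":-0.001,"ty":0,"tz":0,"twist":0},
    {"tx":0,"ty":0,"tz":0,"twist":0}
  ]
}}

```text
clock: 8.25
position: [0.6215, -0.0617, 0.024]
ee_rot: [-1.247, -2.883, -0.001]
force: [-0.7, 3.5, 0.4]
width: 0.202
gripper_force: 1.9
```

```bash
python3 seg.py; python3 -c "
from h import *
print(arm.observe()['force'])"
```

```text
[312 197   8   6  33] [ 0.6347 -0.0837]
[281 199  13   8  83] [ 0.5431 -0.0653]
[ 0.6214 -0.0616  0.024 ] nest24 [ 0.6375 -0.0788  0.024 ]
[0.11968758 4.03323492 0.94160208]
```

The force is about 4 N and acts sideways: the rim wants the lens roughly 2 mm toward tool +y. I'll ease off, shift that way and push again.

Request:
{"fn": "move_arm", "kwargs": {
  "motion": [
    {"tx":0.002,"ty":0.0005,"tz":0,"twist":0},
    {"tx":0.001,"ty":0.0005,"tz":0,"twist":0},
    {"tx":0,"ty":0.001,"tz":0,"twist":0},
    {"tx":-0.001,"ty":0,"tz":0,"twist":0},
    {"tx":-0.001,"ty":0,"tz":0,"twist":0},
    {"tx":-0.001,"ty":0,"tz":0,"twist":0},
    {"tx":0,"ty":0,"tz":0,"twist":0}
  ]
}}

```text
clock: 9.0
position: [0.623, -0.0612, 0.024]
ee_rot: [1.248, 2.883, -0.0]
force: [-1.4, -0.4, -0.2]
width: 0.204
gripper_force: 0.0
```

```bash
python3 seg.py; python3 -c "
from h import *
print(arm.observe()['force'])"
```

```text
[281 199  13   8  82] [ 0.5432 -0.0651]
[313 199   7   4  23] [ 0.6326 -0.0904]
[ 0.6229 -0.0611  0.024 ] nest24 [ 0.639  -0.0783  0.024 ]
[-0.45009819 -0.74472473  1.66191406]
```

The force is gone and the lens appears dropped, pending a check. I'll lift, move behind the large lens and turn.

Request:
{"fn": "move_arm", "kwargs": {
  "motion": [
    {"tx":0,"ty":0,"tz":-0.01,"twist":0},
    {"tx":0,"ty":0,"tz":-0.03,"twist":0},
    {"tx":0,"ty":0,"tz":-0.04,"twist":0},
    {"tx":0.0197,"ty":-0.0336,"tz":0,"twist":-0.088},
    {"tx":0,"ty":0,"tz":0,"twist":-0.088},
    {"tx":0,"ty":0,"tz":0,"twist":-0.088},
    {"tx":0,"ty":0,"tz":0,"twist":-0.088},
    {"tx":0,"ty":0,"tz":0,"twist":-0.088},
    {"tx":0,"ty":0,"tz":0,"twist":-0.088},
    {"tx":0,"ty":0,"tz":0,"twist":-0.088},
    {"tx":0,"ty":0,"tz":0,"twist":-0.088},
    {"tx":0,"ty":0,"tz":0,"twist":-0.088}
  ]
}}

```text
clock: 10.25
position: [0.585, -0.0698, 0.1049]
ee_rot: [-0.674, 3.068, -0.001]
force: [-0.2, -0.6, -0.3]
width: 0.207
gripper_force: 0.0
```

```bash
python3 -c "
from h import *
go([.509,-.0872,.1],220.4)"
```

```text
ang -155.2 twist -0.1734 shift m [0.0692 0.036  0.0048] pos [ 0.585  -0.0698  0.1049] w 0.207
```

Request:
{"fn": "move_arm", "kwargs": {
  "motion": [
    {"tx":0,"ty":0,"tz":0,"twist":-0.0867},
    {"tx":0,"ty":0,"tz":0,"twist":-0.0867},
    {"tx":0.03,"ty":0.015,"tz":0,"twist":0},
    {"tx":0.03,"ty":0.015,"tz":0,"twist":0},
    {"tx":0.009,"ty":0.006,"tz":0,"twist":0},
    {"tx":0,"ty":0,"tz":0,"twist":0},
    {"tx":0,"ty":0,"tz":0,"twist":0}
  ],
  "gripper": 0.43
}}

```text
clock: 10.95
position: [0.5103, -0.0863, 0.1048]
ee_rot: [-1.076, 2.949, -0.001]
force: [0.2, -0.0, 0.3]
width: 0.282
gripper_force: 0.0
```

```bash
python3 seg.py;python3 look.py pics/c6.png; python3 -c "
from h import *
go([.509,-.0872,.0245],220.4)"
```

```text
[281 199  13   8  77] [ 0.542  -0.0658]
[313 199   7   4  21] [ 0.632  -0.0915]
[ 0.5106 -0.086   0.1046] nest24 [ 0.5285 -0.0709  0.1047]
ang -139.87 twist -0.003 shift m [ 0.0018 -0.0001  0.0798] pos [ 0.5103 -0.086   0.1043] w 0.286
```

View pics/c6.png

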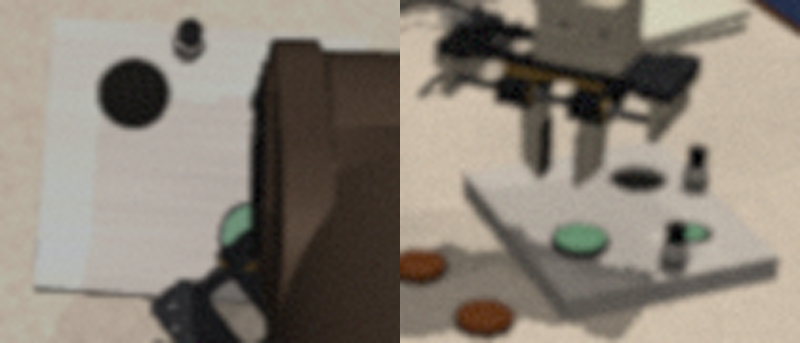

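Side view: the small lens sits low in its recess behind the side barrel at (692,232), and the fingers hang behind the large lens. I'll lower.

Request:
{"fn": "move_arm", "kwargs": {
  "motion": [
    {"tx":0.0015,"ty":0,"tz":0.02,"twist":-0.003},
    {"tx":0,"ty":0,"tz":0.025,"twist":0},
    {"tx":0,"ty":0,"tz":0.015,"twist":0},
    {"tx":0,"ty":0,"tz":0.01,"twist":0},
    {"tx":0,"ty":0,"tz":0.006,"twist":0},
    {"tx":0,"ty":0,"tz":0.003,"twist":0},
    {"tx":0,"ty":0,"tz":0.001,"twist":0},
    {"tx":0,"ty":0,"tz":0,"twist":0},
    {"tx":0,"ty":0,"tz":0,"twist":0}
  ]
}}

```text
clock: 12.0
position: [0.5081, -0.0874, 0.0245]
ee_rot: [-1.083, 2.948, -0.001]
force: [-0.9, -0.6, 1.3]
width: 0.285
gripper_force: 0.0
```

```bash
python3 seg.py; python3 -c "
from h import *
go([.6403-.7615*.0297,.0244-.648*.0297,.024],220.4)"
```

```text
[313 199   7   4  23] [ 0.6313 -0.091 ]
[281 200   4   6  19] [ 0.5307 -0.0592]
[ 0.5081 -0.0874  0.0246] nest24 [ 0.526  -0.0722  0.0246]
ang -139.64 twist -0.0005 shift m [-0.1435 -0.0005  0.0007] pos [ 0.5081 -0.0874  0.0246] w 0.285
```

Request:
{"fn": "move_arm", "kwargs": {
  "motion": [
    {"tx":-0.005,"ty":0,"tz":0,"twist":0},
    {"tx":-0.005,"ty":0,"tz":0.0005,"twist":0},
    {"tx":-0.007,"ty":0,"tz":0,"twist":0},
    {"tx":-0.008,"ty":0,"tz":0,"twist":0},
    {"tx":-0.008,"ty":0,"tz":0,"twist":0},
    {"tx":-0.008,"ty":0,"tz":0,"twist":0},
    {"tx":-0.008,"ty":0,"tz":0,"twist":0},
    {"tx":-0.008,"ty":0,"tz":0,"twist":0},
    {"tx":-0.008,"ty":0,"tz":0,"twist":0},
    {"tx":-0.008,"ty":0,"tz":0,"twist":0},
    {"tx":-0.006,"ty":0,"tz":0,"twist":0},
    {"tx":-0.004,"ty":0,"tz":0,"twist":0}
  ]
}}

```text
clock: 13.25
position: [0.5715, -0.0331, 0.0235]
ee_rot: [-1.084, 2.948, 0.0]
force: [-0.7, 0.2, 0.9]
width: 0.284
gripper_force: 0.2
```

```bash
python3 seg.py;python3 look.py pics/c7.png; python3 -c "
from h import *
go([.6403-.7615*.0297,.0244-.648*.0297,.024],220.4)
print(arm.observe()['force'])"
```

```text
[287 190   8   7  42] [ 0.5834 -0.015 ]
[313 199   7   4  23] [ 0.632  -0.0913]
[ 0.5718 -0.0327  0.0236] nest24 [ 0.5897 -0.0175  0.0236]
ang -139.63 twist -0.0003 shift m [-0.0605 -0.0008 -0.0005] pos [ 0.5711 -0.0335  0.0235] w 0.286
[0.07870975 0.82758347 0.05898218]
```

View pics/c7.png

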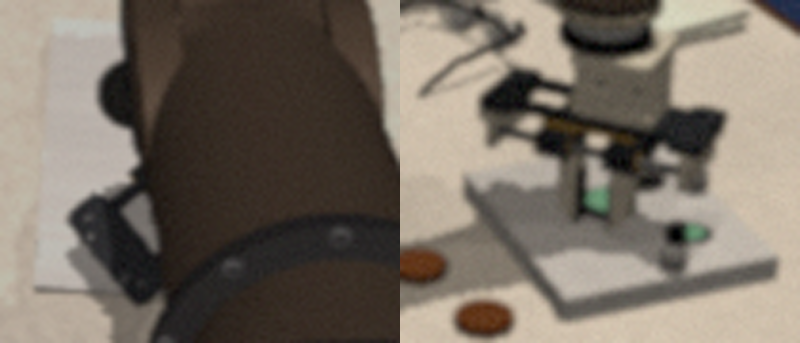

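Side view: the large lens is between and ahead of the fingertips, and the small lens is seated in its recess. I'll continue.

Request:
{"fn": "move_arm", "kwargs": {
  "motion": [
    {"tx":-0.005,"ty":0,"tz":-0.0005,"twist":0},
    {"tx":-0.007,"ty":0,"tz":0,"twist":0},
    {"tx":-0.008,"ty":0,"tz":0,"twist":0},
    {"tx":-0.008,"ty":0,"tz":0,"twist":0},
    {"tx":-0.007,"ty":0,"tz":0,"twist":0},
    {"tx":-0.005,"ty":0,"tz":0,"twist":0},
    {"tx":-0.004,"ty":0,"tz":0,"twist":0},
    {"tx":-0.004,"ty":0,"tz":0,"twist":0},
    {"tx":-0.003,"ty":0,"tz":0,"twist":0},
    {"tx":-0.003,"ty":0,"tz":0,"twist":0},
    {"tx":-0.002,"ty":0,"tz":0,"twist":0},
    {"tx":-0.001,"ty":0,"tz":0,"twist":0}
  ]
}}

```text
clock: 14.6
position: [0.6146, 0.0034, 0.024]
ee_rot: [-1.084, 2.949, 0.0]
force: [-0.1, 0.6, 0.8]
width: 0.286
gripper_force: 0.0
```

Request:
{"fn": "move_arm", "kwargs": {
  "motion": [
    {"tx":-0.001,"ty":0,"tz":0,"twist":0},
    {"tx":-0.001,"ty":0,"tz":0,"twist":0},
    {"tx":-0.001,"ty":0,"tz":0,"twist":0},
    {"tx":0,"ty":0,"tz":0,"twist":0}
  ]
}}

```text
clock: 15.0
position: [0.6168, 0.005, 0.024]
ee_rot: [1.084, -2.949, 0.0]
force: [-0.8, -0.8, 0.3]
width: 0.286
gripper_force: 0.5
```

```bash
python3 seg.py; python3 -c "
from h import *
go([.6403-.7615*.0297,.0244-.648*.0297,.024],220.4)
print(arm.observe()['force'])"
```

```text
[295 184   7   4  23] [0.6281 0.0203]
[313 199   7   4  23] [ 0.6324 -0.0904]
[0.6168 0.005  0.024 ] nest24 [0.6347 0.0203 0.024 ]
ang -139.65 twist -0.0005 shift m [-0.0008 -0.0005  0.    ] pos [0.6168 0.005  0.024 ] w 0.28
[-0.6918266  -1.63687247 -0.2039956 ]
```

Request:
{"fn": "move_arm", "kwargs": {
  "motion": [
    {"tx":-0.001,"ty":0,"tz":0,"twist":0},
    {"tx":-0.001,"ty":0,"tz":0,"twist":0},
    {"tx":-0.001,"ty":0,"tz":0,"twist":0},
    {"tx":0,"ty":0,"tz":0,"twist":0}
  ]
}}

```text
clock: 15.45
position: [0.619, 0.0066, 0.024]
ee_rot: [1.083, -2.949, 0.001]
force: [-0.1, -3.9, 1.0]
width: 0.285
gripper_force: 1.9
```

```bash
python3 seg.py; python3 -c "
from h import *
for i in range(4):
  arm.get_image('side');print(arm.observe()['force'])"
```

```text
[295 183   7   5  24] [0.6302 0.0214]
[314 199   6   4  21] [ 0.6331 -0.091 ]
[0.619  0.0066 0.024 ] nest24 [0.6369 0.0218 0.024 ]
[-0.64289564 -3.93860004  0.09656957]
[-0.77400883 -3.8829654   0.14703341]
[-0.63837445 -5.04816128  0.79632759]
[ 0.00819397 -4.02884065  0.64649616]
```

The same sign again: about 4 N, with the rim pulling the lens toward tool −y. I'll ease off, shift and push.

Request:
{"fn": "move_arm", "kwargs": {
  "motion": [
    {"tx":0.002,"ty":-0.0005,"tz":0,"twist":0},
    {"tx":0.001,"ty":-0.0005,"tz":0,"twist":0},
    {"tx":0,"ty":-0.001,"tz":0,"twist":0},
    {"tx":-0.001,"ty":0,"tz":0,"twist":0},
    {"tx":-0.001,"ty":0,"tz":0,"twist":0},
    {"tx":-0.001,"ty":0,"tz":0,"twist":0},
    {"tx":0,"ty":0,"tz":0,"twist":0}
  ]
}}

```text
clock: 16.4
position: [0.6205, 0.0061, 0.024]
ee_rot: [-1.084, 2.948, 0.0]
force: [0.6, 0.0, -0.5]
width: 0.285
gripper_force: 0.0
```

```bash
python3 seg.py; python3 -c "
from h import *
for i in range(3):
  arm.get_image('side');print(arm.observe()['force'])"
```

```text
[295 184   8   6  36] [0.628  0.0142]
[313 199   7   4  25] [ 0.6317 -0.0903]
[0.6204 0.0059 0.024 ] nest24 [0.6383 0.0211 0.024 ]
[ 0.15773252  0.15044696 -0.59183724]
[ 0.10142579 -0.15999825 -0.05542346]
[ 1.0368581   0.54788457 -0.28615231]
```

Request:
{"fn": "move_arm", "kwargs": {
  "motion": [
    {"tx":0,"ty":0,"tz":-0.01,"twist":0},
    {"tx":0,"ty":0,"tz":-0.03,"twist":0},
    {"tx":0,"ty":0,"tz":-0.04,"twist":0},
    {"tx":0,"ty":0,"tz":-0.04,"twist":0},
    {"tx":0,"ty":0,"tz":-0.04,"twist":0}
  ]
}}

```text
clock: 17.1
position: [0.62, 0.0056, 0.1865]
ee_rot: [-1.084, 2.948, -0.0]
force: [0.8, -0.0, 0.1]
width: 0.283
gripper_force: 0.0
```

Request:
{"fn": "move_arm", "kwargs": {
  "motion": [
    {"tx":-0.0068,"ty":0.0388,"tz":0,"twist":0},
    {"tx":-0.0068,"ty":0.0388,"tz":0,"twist":0},
    {"tx":-0.0068,"ty":0.0388,"tz":0,"twist":0},
    {"tx":-0.0068,"ty":0.0388,"tz":0,"twist":0},
    {"tx":-0.0068,"ty":0.0388,"tz":0,"twist":0},
    {"tx":-0.0068,"ty":0.0388,"tz":0,"twist":0},
    {"tx":-0.0068,"ty":0.0388,"tz":0,"twist":0},
    {"tx":-0.0068,"ty":0.0388,"tz":0,"twist":0},
    {"tx":-0.0068,"ty":0.0388,"tz":0,"twist":0},
    {"tx":-0.0068,"ty":0.0388,"tz":0,"twist":0},
    {"tx":0,"ty":0,"tz":0,"twist":0},
    {"tx":0,"ty":0,"tz":0,"twist":0}
  ]
}}

```text
clock: 18.3
position: [0.4203, 0.3461, 0.1847]
ee_rot: [-1.087, 2.947, 0.0]
force: [1.5, -0.9, 0.2]
width: 0.282
gripper_force: 0.0
```

```bash
python3 look.py pics/c8.png; python3 seg.py
```

```text
[296 184  12   5  47] [0.6356 0.0101]
[313 199   7   4  21] [ 0.6321 -0.0912]
[0.4218 0.344  0.1843] nest24 [0.4397 0.3592 0.1843]
```

View pics/c8.png

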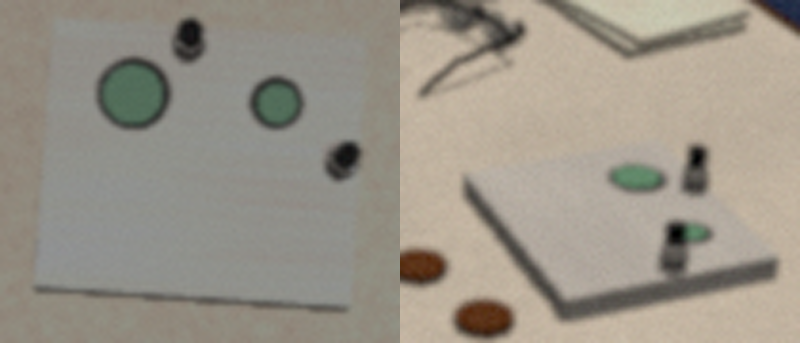

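Both lenses lie centred in their own recesses, large at (133,93) and small at (277,103). The side view fits flush seating, and both barrels are where they were.

```bash
python3 -c "
from cell import arm
print(arm.sign_off())"
```

```text
the job is handed in; nothing more can be done
None
```

Both lenses were slid into their own recesses (large in the wide one, small in the narrow one), and the final camera views show them lying flat; the job was handed in at about 18 s of the 54 s limit.

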